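# Twist the stub cup home in its spring-clip holder

### The arm

A 6-joint arm with a two-finger parallel gripper is mounted at the origin on the work surface. World frame = base frame: x ahead of the robot, y to its left, z up, the work surface at z = 0. Lengths are in m, angles in rad, forces in N, time in s.
With the tool pointing down it reaches from about 0.375 to 0.9 m from the base axis. Payload 3.1 kg.
Tool frame: the origin (TCP) lies at the very end of the fingers, on their centre line; the grasp point (between the pads) lies 19 mm behind it; y points along the fingers, x is the direction in which the jaws open and shut, and the axes are right-handed (so a half turn about y gives the same grasp; the last joint's range is limited). The gripper opens to 87 mm and grips with 3 to 60 N. Pads are 19 mm wide; open, the fingers measure 117 mm over their backs; the gripper's body (75 mm by 190 mm) begins 51 mm behind the grasp point.
Start: joints at [1.167, 0.527, 1.433, -0, 1.181, -0.178], TCP at [0.14, 0.609, 0.223] pointing down, gripper open.
Joint ranges: [-3.08, 3.08], [-0.75, 2.2], [0.22, 2.44], [-1.43, 4.57], [0, 2.65], [-2.85, 2.85]. Speed limits (rad/s): [2.79, 2.79, 3.14, 3.14, 3.14, 3.14].

### API

Orientations are given as a unit quaternion [x, y, z, w].
In Python, from rig import robot gives the robot as it stands.
- The arm moves only by the shell command python3 -m creep 'ROWS' [FORCE]. ROWS is JSON, a list of rows, each a list of 3 entries, a list of its own where there are three numbers: the shift along the tool's x, y, z in mm, then the turn about the tool's y in rad, then the opening, from 0 (shut) to 1 (fully open). A call has 1 to 8 rows; each row shifts and turns the commanded pose from where the row before left it, along the tool's axes as they then stand; what a row does not reach is not made up. A row lasts 1/10 s, in which the tool goes at most 50 mm and 8.59 degrees, less where a joint would pass 70% of its speed; a pose out of reach is approached as far as the arm can. A call with a gripper value outside its range is refused whole. The fingers move at their own pace and stop on an object; FORCE is the grip in N (left out, the last holds). Time passes only in rows, so rows that do not move let the fingers close. It gives the time, the measured TCP pose, the force and the opening at its end, in the units of the state.
- robot.get_obs(): the state, without advancing time (a new reading comes with each control period).
- robot.camera(name): name is "scene" or "top" or "wrist"; returns a dict with "pixels" (420x560x3 uint8, red, green, blue), "fx", "fy", "cx", "cy" (pixels), "k1" (the pictures are not rectified: a ray, as slopes to the right and down, at radius r is drawn at 1 + k1 r^2 times it, then the intrinsics apply), "position" and "rotation" of the camera in the world. Camera axes: x right, y up, looking along -z (the intrinsics and any distortion apply to the point x, -y, -z); pixel columns grow to the right and rows downward; lengths in m; the calibration is good to about 2 mm. A picture is of the moment at which its call begins. There is no depth.
- robot.hand_in(): hands the job in, once; it reports no verdict.
The state is a dict: "time": time; "q": joint angles; "joint_velocities": joint speeds; "joint_torque": joint torques, N m; "position": TCP position; "tool_rot": TCP orientation; "ft_force": force on the tool from outside, world axes, zero at the start; "moment": the same for the moment, N m; "grip_width": finger opening in m.
Only numpy, scipy, OpenCV 4.12 (cv2) and the standard library are available. Lean on these libraries where they do the work, as an engineer would, in place of code of your own. Each camera call takes 0.05 s, during which the arm holds its last target.

### The job

The steel stub cup has worked its way up and round in its spring-clip holder on the side table. Twist and press it back down until it bottoms out on the holder's floor, with its handle down in the holder's slot, then let go. Leave the other things on the table where they are.

Things in the scene. Friction and masses are not known exactly. Their poses are not given: they have to be found in the camera images.
- cup_center (a point): Centre (on the axis, half-way up) of the loose steel stub cup: 58 mm outside diameter, 88 mm tall, about 0.2 kg, open top, 54 mm deep inside, wall 2.5 mm. It stands upright, stuck part-way down the holder. z is its axis (up); the handle is on its -x side. It starts 15 to 19 mm above the holder's floor, turned 0.6 to 1.3 rad anticlockwise (from above) past the slot.
- cup_handle (a point): Middle of the upright outer bar of the cup's D-shaped handle, 54.5 mm from the cup's axis on its -x side, 11.5 mm above cup_center. Flat bar 14 mm wide, 3 mm thick, reaching 56 mm from the axis; the underside of its lower arm is 30 mm above the cup's underside, the top of its upper arm 81 mm above it.
- holder: Spring-clip cup holder fixed to the table: round socket, 62 mm bore, 3 mm wall, rim 46 mm above the table. Origin on its axis at table height, z up. Four spring leaves (outside, below the rim, reaching 42 mm from the axis) grip the cup: pushing it straight down takes 14 to 22 N, turning it 0.4 to 0.65 N m; it goes down more easily while being turned and stays where it is left.
- holder_floor (a point): Centre of the holder's floor, on which the cup bottoms out: the top of its 104 mm round base flange, 5 mm above the table. With the cup fully home, cup_center is 44 mm above this point. Axes as the holder's.
- holder_slot (a point): Top of the one slot in the socket wall, in mid-wall at rim height, on the holder's -x side, 32.5 mm from its axis. The slot is 30 mm wide and open from rim to floor; it takes the lower arm of the cup's handle, whose underside ends 11 mm below the rim. Anywhere else the handle lands on the rim and stops the cup 11 mm short.
- ground_clamp: Bystander, loose: copper-jawed ground clamp lying on its side, about 175 x 78 x 27 mm; origin on the table under its pivot, x towards the jaws
- tip_cleaner: Bystander, loose: steel tip-cleaning tool, flat 85 x 17 x 10 mm case with thin wires fanned out to +x, about 140 mm long overall; origin on its underside
- ceramic_nozzle: Bystander, loose: white ceramic nozzle cup standing upright, 25 mm across, 48 mm tall; origin at the centre of its underside
- tie_hook: Bystander, loose: bent galvanised tie-down hook lying flat, about 155 x 60 x 12 mm; origin on its underside
- wire_brush: Bystander, loose: wooden wire brush lying bristles up, 220 x 24 x 32 mm; origin at the centre of its underside, x along it
- pliers: Bystander, loose: welding pliers lying flat, about 205 x 60 x 14 mm; origin on the underside, x towards the jaws
- wrench: Bystander, loose: steel wrench lying flat, 180 x 38 x 8 mm; origin on the underside, x along it
Mind the look-alikes: they are no part of the job. Leave any orange look-alike of the part that bears cup_center alone. What is shaped like the holder but purple is not meant.

How it is judged:
At the end, for the whole second after the job is handed in: The cup is let go, upright (within 4 degrees) and centred (within 5 mm) in the holder, its underside within 2.5 mm of the holder's floor, and its handle in the slot on the holder's -x side (z of cup_center in the frame of holder between 0.045 and 0.0515 m and horizontal distance between cup_center and holder below 0.005 m and angle between cup_center's own z axis and vertical below 0.07 rad and x of cup_handle in the frame of holder below -0.045 m); the robot touches nothing.
It fails at once if a loose bystander is moved more than 30 mm (distance of any of ground_clamp, tip_cleaner, ceramic_nozzle, tie_hook, wire_brush, pliers, wrench from where it was at the start of the episode above 0.03 m).
It also fails if it takes over 38 s, if anything falls off the work surface, if the arm or the gripper's body presses on something with over 40 N, if the wrist force passes 120 N, or if a joint passes its speed limit or range.

## Working session

There is one attempt and no reset: what is moved stays moved. The work goes in short steps, Python scripts to look and compute and a shell command to move; the robot and the scene stay as the last step left them, time stands still between calls to the robot, and variables do not carry over. Pictures are saved under pics/ and viewed, and the job is handed in when it is done.

```bash
ls; mkdir -p pics; cat > h.py <<'E'
import numpy as np, cv2, pickle
from rig import robot
def snap(n,tag):
    c=robot.camera(n); pickle.dump(c,open(f'pics/{tag}.pkl','wb'))
    cv2.imwrite(f'pics/{tag}.png',c['pixels'][:,:,::-1]); return c
def load(tag): return pickle.load(open(f'pics/{tag}.pkl','rb'))
def ray(c,u,v):
    d=np.array([(u-c['cx'])/c['fx'],(v-c['cy'])/c['fy']]); s=d.copy()
    for _ in range(30): s=d/(1+c['k1']*(s@s))
    R=np.array(c['rotation']); 
    return np.array(c['position']), R@np.array([s[0],-s[1],-1.])
def atz(c,u,v,z):
    p,d=ray(c,u,v); return p+d*(z-p[2])/d[2]
def proj(c,P):
    q=np.array(c['rotation']).T@(np.array(P)-c['position']); s=np.array([q[0],-q[1]])/-q[2]
    s=s*(1+c['k1']*(s@s)); return np.array([s[0]*c['fx']+c['cx'],s[1]*c['fy']+c['cy']])
def crop(tag,u0,v0,u1,v1,k,out):
    im=cv2.imread(f'pics/{tag}.png')[v0:v1,u0:u1]
    cv2.imwrite(f'pics/{out}.png',cv2.resize(im,None,fx=k,fy=k,interpolation=cv2.INTER_CUBIC))
E
python3 - <<'E'
from h import *
np.set_printoptions(precision=4,suppress=True)
for n in('scene','top','wrist'):
    c=snap(n,n+'0'); print(n,c['fx'],c['k1'],c['position'],np.array(c['rotation']).tolist())
print(robot.get_obs())
E
```

```text
pics
scene 444.3173476151985 -0.05386853720991808 [ 1.3267 -0.487   0.7371] [0.4059610175351694, 0.23051082363312794, 0.43387373460544715, 0.7705932745938735]
top 540.2353436250877 0.043249757592156164 [ 0.3125 -0.029   1.7787] [-0.04446769823399813, 0.03808106617887928, 0.7112500008108217, -0.7004968897568754]
wrist 296.215900217143 -0.047336620643858345 [0.0609 0.6265 0.3837] [-0.11643520440114132, -0.09114881312690729, 0.6165427714556294, 0.7733108999667807]
{'time': 0.15, 'q': array([ 1.1665,  0.5283,  1.4336, -0.    ,  1.1814, -0.1785]), 'joint_velocities': array([-0.0007, -0.0005, -0.003 , -0.0008, -0.0021,  0.0007]), 'joint_torque': array([  0.0005, -44.0432, -17.6843,   0.0633,   0.0552,  -0.0001]), 'position': array([0.1397, 0.6086, 0.2218]), 'tool_rot': array([ 0.5534,  0.44  , -0.441 , -0.5529]), 'ft_force': array([-0.2185,  0.0369,  0.2282]), 'moment': array([-0.0257, -0.0353, -0.0244]), 'grip_width': 0.08677601761443138}
```

```bash
sed -i "s/^from rig/from scipy.spatial.transform import Rotation as Ro\nfrom rig/; s/np.array(c\['rotation'\])/Ro.from_quat(c['rotation']).as_matrix()/" h.py; python3 -c "
from h import *
np.set_printoptions(precision=3,suppress=True)
print(Ro.from_quat(robot.get_obs()['tool_rot']).as_matrix())
for t in('scene0','top0','wrist0'): print(proj(load(t),[.14,.609,.22]))"
```

```text
[[ 0.224 -0.001 -0.975]
 [ 0.975 -0.002  0.224]
 [-0.002 -1.     0.   ]]
[381.843  79.289]
[ 60.199 346.497]
[282.215 262.484]
```

View pics/scene0.png

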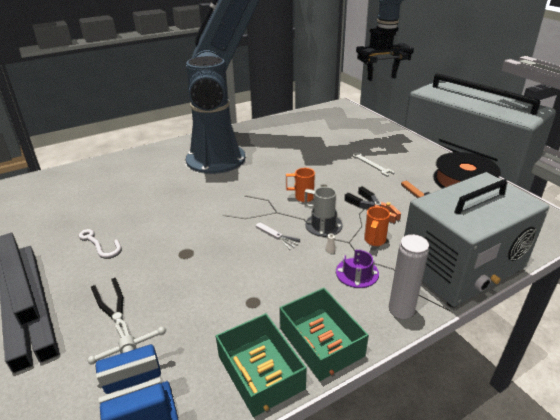

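View pics/top0.png

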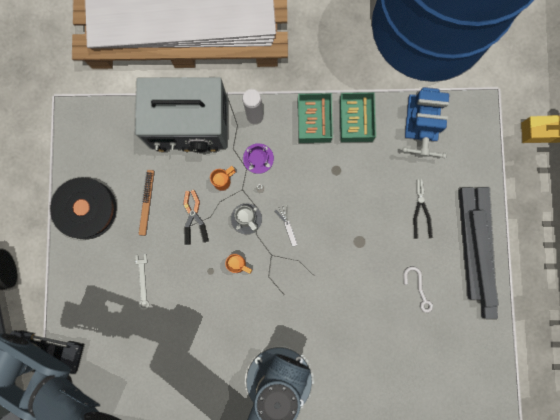

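View pics/wrist0.png

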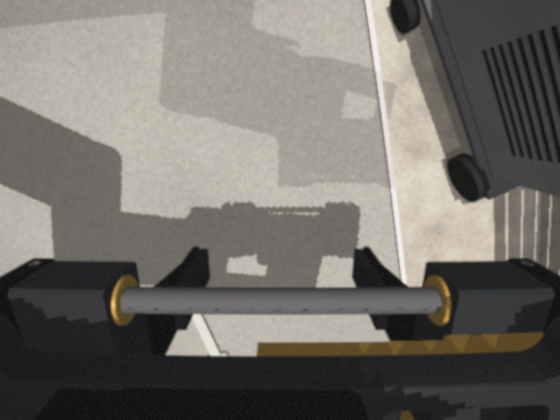

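```bash
python3 -c "
from h import *
crop('top0',200,170,300,280,6,'tc'); crop('scene0',280,160,400,260,6,'sc')"
```

```text
(no output)
```

View pics/tc.png

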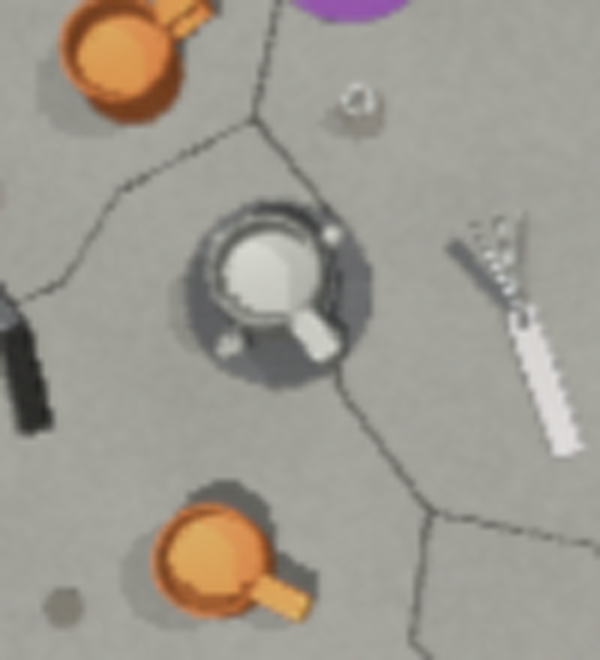

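View pics/sc.png

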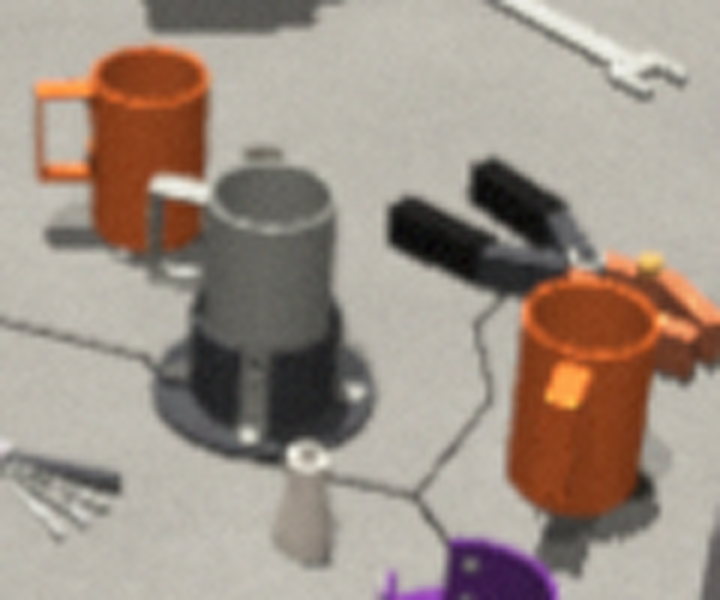

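```bash
python3 -c "
from h import *
np.set_printoptions(precision=4,suppress=True)
t=load('top0');s=load('scene0')
print('flange',atz(t,246.7,218.8,.005)); print('cuptop',atz(t,244.5,215.2,.110))
a=atz(t,244.5,215.2,.110);b=atz(t,253.3,226.7,.103);print('handle',b,np.arctan2(*(b-a)[1::-1]), np.hypot(*(b-a)[:2]))
print('s flange',atz(s,280+265/6,160+378/6,.005),'s cuptop',atz(s,280+270/6,160+197/6,.11))
for n,u,v,z in(('nozzle',260,187,.048),('orange1',236,263.5,.088),('orange2',220,179,.088),('clamp',186,240,.02),('tip',284,212,.01)):print(n,atz(t,u,v,z)-a)
"
```

```text
flange [0.5179 0.0981 0.005 ]
cuptop [0.5171 0.0973 0.11  ]
handle [0.4814 0.0707 0.103 ] -2.4999417438812905 0.04456071561570422
s flange [0.5181 0.1042 0.005 ] s cuptop [0.5245 0.0976 0.11  ]
nozzle [ 0.0991 -0.0463 -0.062 ]
orange1 [-0.1487  0.0292 -0.022 ]
orange2 [ 0.1198  0.0787 -0.022 ]
clamp [-0.0675  0.1982 -0.09  ]
tip [ 0.0208 -0.1229 -0.1   ]
```

```bash
python3 -m creep '[[[-34,-2,-34],0,1],[[-34,-2,-34],0,1],[[-34,-2,-34],0,1],[[-34,-2,-34],0,1],[[-34,-2,-34],0,1],[[-34,-2,-34],0,1],[[-34,-2,-34],0,1],[[-34,-2,-34],0,1]]' && python3 -m creep '[[[-34,-2,-34],0,1],[[-34,-2,-34],0,1],[[-34,-2,-34],0,1],[[-34,-2,-34],0,1],[[0,0,0],0,1]]'
python3 - <<'E'
from h import *
c=snap('wrist','w1');print(robot.get_obs()['position'],proj(c,[.518,.1,.05]))
E
```

```text
time: 0.95
position: [0.3447, 0.2814, 0.2386]
tool_rot: [0.553, 0.441, -0.441, -0.553]
ft_force: [1.5, 1.0, -0.0]
grip_width: 0.0871
time: 1.45
position: [0.4506, 0.1155, 0.2471]
tool_rot: [0.556, 0.439, -0.438, -0.553]
ft_force: [-0.1, 0.8, 0.8]
grip_width: 0.0867
[0.4480024  0.11774555 0.2465998 ] [281.45397007 242.39509563]
```

View pics/w1.png

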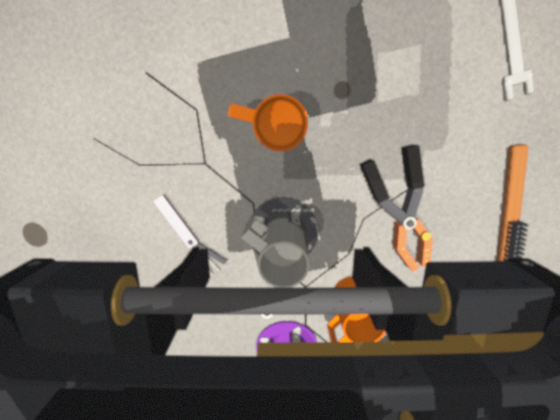

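```bash
python3 -c "
from h import *
im=cv2.imread('pics/w1.png')[190:290,225:345]
im=cv2.resize(im,None,fx=6,fy=6,interpolation=cv2.INTER_CUBIC)
im=np.clip(255*(im/255.)**.55,0,255).astype('uint8')
cv2.imwrite('pics/w1c.png',im)"
```

```text
(no output)
```

View pics/w1c.png

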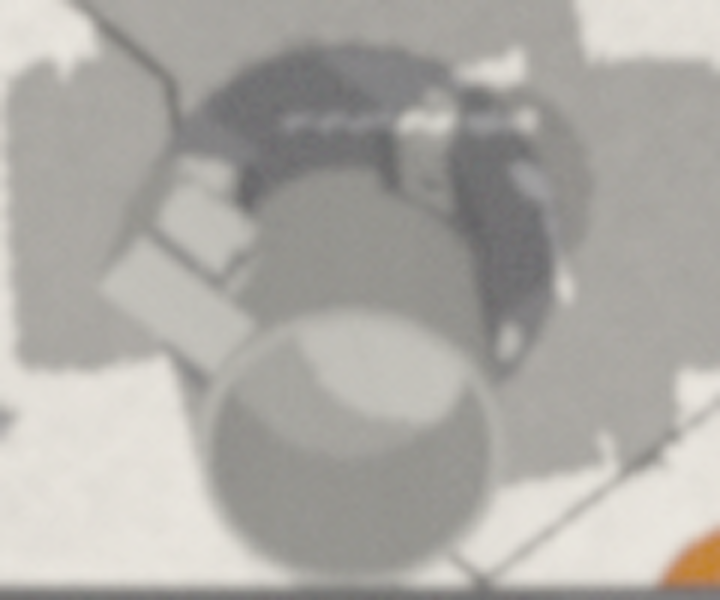

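```bash
cat > ov.py <<'E'
from h import *
import sys
def draw(tag,hx,hy,slot,cx,cy,hz,hand,box,k,out,g=.55):
    c=load(tag); u0,v0,u1,v1=box
    im=cv2.imread(f'pics/{tag}.png')[v0:v1,u0:u1]
    im=cv2.resize(im,None,fx=k,fy=k,interpolation=cv2.INTER_CUBIC)
    im=np.clip(255*(im/255.)**g,0,255).astype('uint8')
    def pl(P,col):
        q=np.array([(proj(c,p)+.5-[u0,v0])*k for p in P]).round().astype(np.int32)
        cv2.polylines(im,[q],False,col,1,cv2.LINE_AA)
    th=np.linspace(0,2*np.pi,60)
    ci=lambda x,y,r,z,t=th:[(x+r*np.cos(a),y+r*np.sin(a),z) for a in t]
    pl(ci(hx,hy,.052,.005),(0,0,255))
    w=np.arcsin(15/32.5)
    pl(ci(hx,hy,.034,.046,np.linspace(slot+w,slot+2*np.pi-w,60)),(0,255,255))
    for sg in(1,-1):
        a=slot+sg*w; pl([(hx+.034*np.cos(a),hy+.034*np.sin(a),z) for z in(.005,.046)],(0,255,255))
    pl(ci(cx,cy,.029,hz+.088),(255,0,0)); 
    ch,sh=np.cos(hand),np.sin(hand)
    for z in(hz+.081,hz+.030):
        pl([(cx+r*ch-s*sh,cy+r*sh+s*ch,z) for r,s in((.029,.007),(.056,.007),(.056,-.007),(.029,-.007))],(0,255,0))
    cv2.imwrite(f'pics/{out}.png',im)
E
python3 -c "
from ov import *
a=(.518,.100,np.pi-.05,.518,.100,.022,-2.5)
draw('w1',*a,(225,190,345,290),6,'o1')
draw('top0',*a,(210,180,290,250),9,'o2')
draw('scene0',*a,(290,170,360,240),8,'o3',.8)
"
```

```text
(no output)
```

View pics/o1.png

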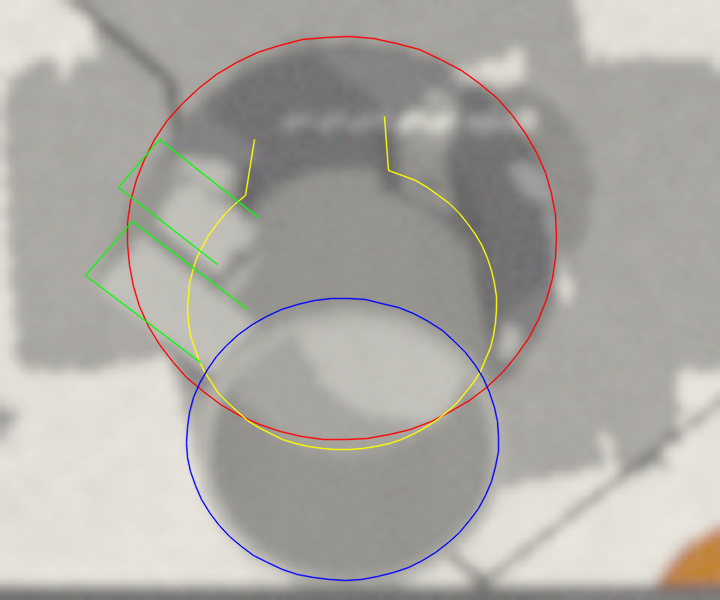

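View pics/o2.png

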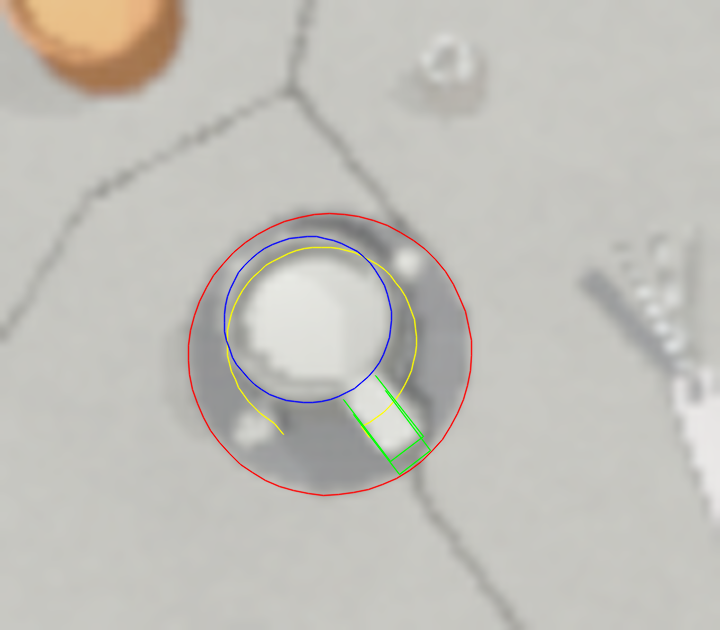

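View pics/o3.png

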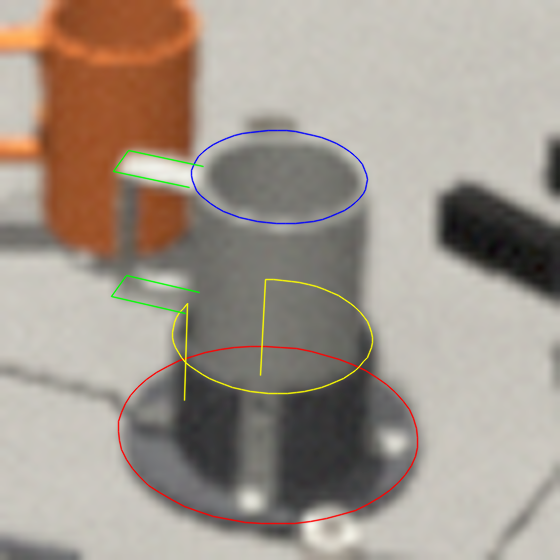

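```bash
python3 -m creep '[[[0,0,0],-0.145,1],[[0,0,0],-0.145,1],[[0,0,0],-0.145,1],[[0,0,0],-0.145,1],[[0,0,0],-0.145,1],[[0,0,0],-0.145,1],[[0,0,0],0,1]]' 
cat > go.py <<'E'
from h import *
import sys
np.set_printoptions(precision=4,suppress=True)
o=robot.get_obs();R=Ro.from_quat(o['tool_rot']).as_matrix()
print(o['time'],'pos',o['position'],'q',o['q'],'F',o['ft_force'],'M',o['moment'],'w',o['grip_width'],'jaw',np.arctan2(R[1,0],R[0,0]))
if len(sys.argv)>1: print('tool mm',R.T@(np.array(list(map(float,sys.argv[1:4])))-o['position'])*1000)
E
python3 go.py .519 .1 .15
```

```text
time: 2.2
position: [0.4448, 0.1215, 0.2463]
tool_rot: [-0.315, -0.633, 0.633, 0.316]
ft_force: [0.0, -0.5, 0.7]
grip_width: 0.0868
2.2 pos [0.4448 0.1215 0.2463] q [ 0.0231  0.2746  1.798   0.0005  1.0706 -2.1937] F [ 0.0264 -0.516   0.745 ] M [ 0.0374  0.0406 -0.0171] w 0.08679929104382313 jaw 2.216644936991412
tool mm [-61.8933  96.1548 -46.4115]
```

```bash
python3 -m creep '[[[-20,0,-15],0,1],[[-20,0,-15],0,1],[[-22,0,-16],0,1],[[0,30,0],0,1],[[0,30,0],0,1],[[0,20,0],0,1],[[0,0,0],0,1]]' 
python3 go.py .519 .1 .15
python3 - <<'E'
from ov import *
c=snap('wrist','w2');print(proj(c,[.519,.1,.11]))
a=(.519,.100,np.pi-.05,.519,.100,.022,-2.5)
draw('w2',*a,(160,150,400,330),3,'o4')
E
```

```text
time: 2.9
position: [0.5171, 0.0991, 0.1637]
tool_rot: [-0.314, -0.631, 0.633, 0.319]
ft_force: [-0.6, 0.0, 0.2]
grip_width: 0.087
2.9 pos [0.5171 0.0991 0.1637] q [-0.0232  0.4811  1.733   0.0003  0.9354 -2.2365] F [-0.6091  0.0437  0.2021] M [ 0.0439  0.0736 -0.0428] w 0.08700254998461235 jaw 2.2130009731844673
tool mm [-0.4804 13.7182 -2.1452]
[279.97453719 235.40604369]
```

View pics/o4.png

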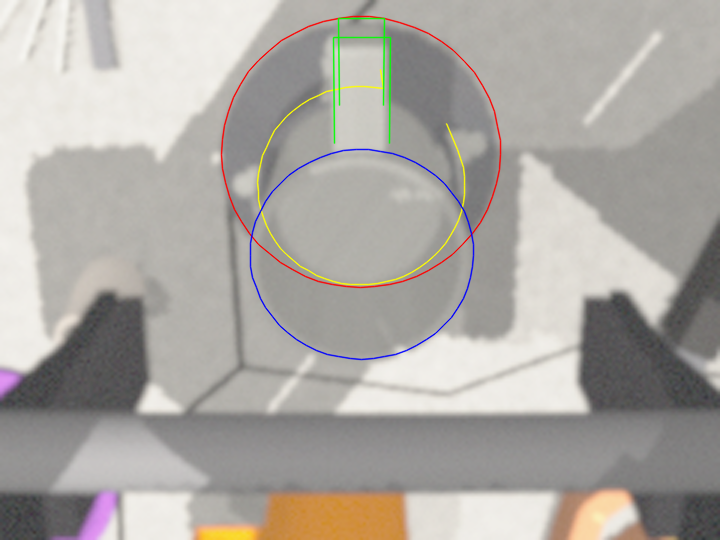

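```bash
python3 -m creep '[[[0,30,-1],0,1],[[0,30,-1],0,1],[[0,27,0],0,1],[[0,0,0],0,1],[[0,0,0],0,1]]' 20
python3 go.py .519 .1 .072
python3 - <<'E'
from ov import *
c=snap('wrist','w3');crop('w3',160,150,400,330,3,'w3c')
E
```

```text
time: 3.45
position: [0.5225, 0.0997, 0.0806]
tool_rot: [0.317, 0.633, -0.632, -0.316]
ft_force: [-0.1, 0.2, -0.1]
grip_width: 0.0867
3.45 pos [0.5225 0.0997 0.0806] q [-0.0217  0.6194  1.7859  0.      0.735  -2.2363] F [-0.0515  0.1986 -0.0618] M [ 0.083  -0.0382 -0.0136] w 0.086729949468223 jaw 2.2146619371779512
tool mm [2.3407 8.6262 2.6513]
```

View pics/w3c.png

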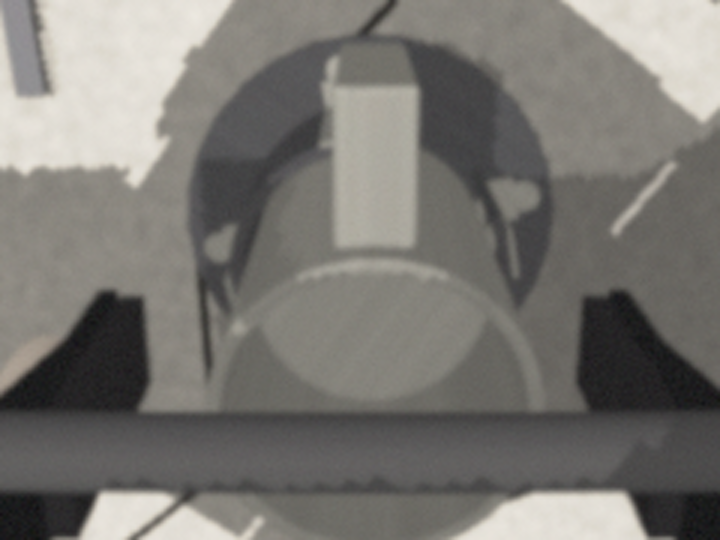

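```bash
python3 -m creep '[[[2.5,8,2.5],0,1],[[0,0,0],0,1],[[0,0,0],0,1]]' 20
python3 go.py .519 .1 .072
python3 - <<'E'
from ov import *
c=snap('wrist','w4');crop('w4',160,150,400,330,3,'w4c')
o=robot.get_obs()
p=o['position'].copy();
for z in(.108,.110):
  p[2]=z; print((proj(c,p)-[160,150])*3)
E
```

```text
time: 3.8
position: [0.5183, 0.0999, 0.0721]
tool_rot: [0.316, 0.633, -0.632, -0.316]
ft_force: [-0.4, -0.4, 0.2]
grip_width: 0.0869
3.8 pos [0.5183 0.0999 0.0721] q [-0.0214  0.6311  1.8001 -0.      0.7097 -2.2363] F [-0.4332 -0.4049  0.1725] M [ 0.0584  0.0173 -0.0369] w 0.08693288740846647 jaw 2.214959006968276
tool mm [-0.3348  0.1274 -0.5642]
[361.73165807 442.00425983]
[361.71942476 448.94883831]
```

View pics/w4c.png

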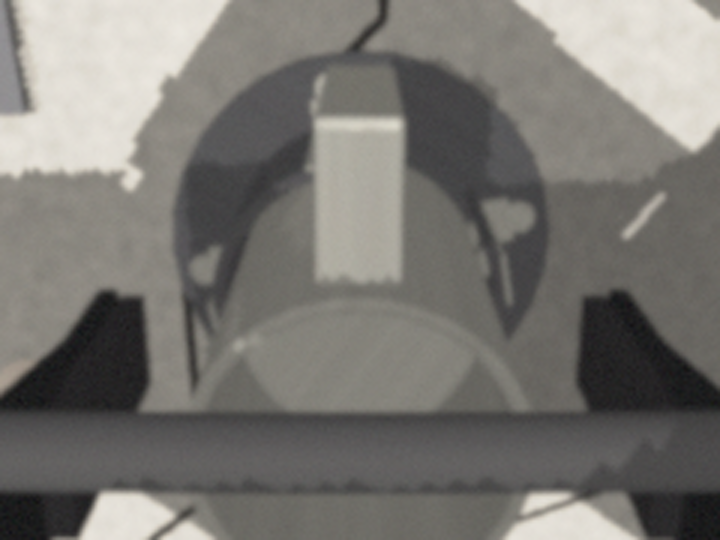

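```bash
python3 -m creep '[[[0,0,0],0,0.55],[[0,0,0],0,0.55],[[0,0,0],0,0.55],[[0,0,0],0,0.3],[[0,0,0],0,0.3],[[0,0,0],0,0.3]]' 58
python3 go.py
```

```text
time: 4.45
position: [0.5187, 0.0996, 0.0716]
tool_rot: [-0.316, -0.633, 0.633, 0.316]
ft_force: [-0.4, -2.0, 0.0]
grip_width: 0.0577
4.45 pos [0.5187 0.0996 0.0716] q [-0.0218  0.6322  1.7996 -0.0007  0.7091 -2.2365] F [-0.3643 -2.0494  0.0055] M [-0.2666 -0.0166 -0.0502] w 0.05772167455557488 jaw 2.215127066887016
```

```bash
python3 -m creep '[[[0,0,0],0.06,0.3],[[0,0.4,0],0.06,0.3],[[0,0.4,0],0.06,0.3],[[0,0.4,0],0.06,0.3],[[0,0,0],0,0.3]]'
python3 go.py
```

```text
time: 4.95
position: [0.5184, 0.1002, 0.0708]
tool_rot: [0.39, 0.59, -0.59, -0.39]
ft_force: [-0.3, 0.2, 4.6]
grip_width: 0.0575
4.95 pos [0.5184 0.1002 0.0708] q [-0.0212  0.6335  1.8004  0.001   0.7073 -1.9949] F [-0.2666  0.2291  4.5835] M [ 0.0386  0.2084 -0.381 ] w 0.05749178956504751 jaw 1.9729409050237285
```

```bash
python3 -m creep '[[[0,0.3,0],0.065,0.3],[[0,0.3,0],0.065,0.3],[[0,0.3,0],0.065,0.3],[[0,0.3,0],0.065,0.3],[[0,0.2,0],0.065,0.3],[[0,0.2,0],0.065,0.3],[[0,0.2,0],0.06,0.3],[[0,0,0],0,0.3]]'
python3 go.py
python3 - <<'E'
from ov import *
c=snap('wrist','w5');crop('w5',160,150,400,330,3,'w5c')
E
```

```text
time: 5.75
position: [0.5181, 0.1013, 0.069]
tool_rot: [-0.511, -0.489, 0.488, 0.512]
ft_force: [-0.8, 3.8, 5.3]
grip_width: 0.058
5.75 pos [0.5181 0.1013 0.069 ] q [-0.0199  0.6368  1.8014  0.003   0.7034 -1.5469] F [-0.7721  3.8296  5.3432] M [0.9163 0.2006 0.0151] w 0.05797998519454347 jaw 1.5247607833820929
```

View pics/w5c.png

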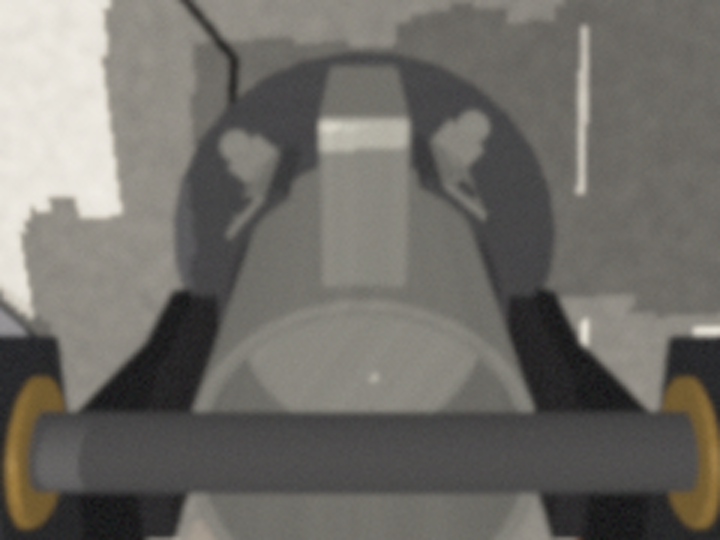

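```bash
python3 -m creep '[[[0,1.5,0],0.05,0.3],[[0,1.5,0],-0.05,0.3],[[0,1.5,0],-0.05,0.3],[[0,1.5,0],0.05,0.3],[[0,1.5,0],0.05,0.3],[[0,1.5,0],-0.05,0.3]]'
python3 go.py
```

```text
time: 6.4
position: [0.5182, 0.1011, 0.0623]
tool_rot: [-0.511, -0.489, 0.488, 0.512]
ft_force: [-4.8, 5.2, 23.9]
grip_width: 0.0574
6.4 pos [0.5182 0.1011 0.0623] q [-0.0201  0.6485  1.805   0.0028  0.6872 -1.547 ] F [-4.7962  5.1764 23.8839] M [ 0.9767  0.8719 -0.086 ] w 0.05744563433131268 jaw 1.5247524251519151
```

```bash
python3 -m creep '[[[0,1.5,0],-0.05,0.3],[[0,1.5,0],0.05,0.3],[[0,1.5,0],0.05,0.3],[[0,1.5,0],-0.05,0.3]]'
python3 go.py
python3 - <<'E'
from ov import *
c=snap('wrist','w6');crop('w6',160,150,400,330,3,'w6c')
c=snap('scene','s6');crop('s6',280,160,400,260,6,'s6c')
E
```

```text
time: 6.8
position: [0.5182, 0.1009, 0.0564]
tool_rot: [-0.511, -0.489, 0.488, 0.512]
ft_force: [-4.6, 3.9, 24.7]
grip_width: 0.0578
6.8 pos [0.5182 0.1009 0.0564] q [-0.0204  0.6593  1.8077  0.0025  0.6735 -1.5468] F [-4.5532  3.903  24.7124] M [ 0.8413  0.9191 -0.2662] w 0.05777088989676859 jaw 1.5243977513441984
```

View pics/w6c.png

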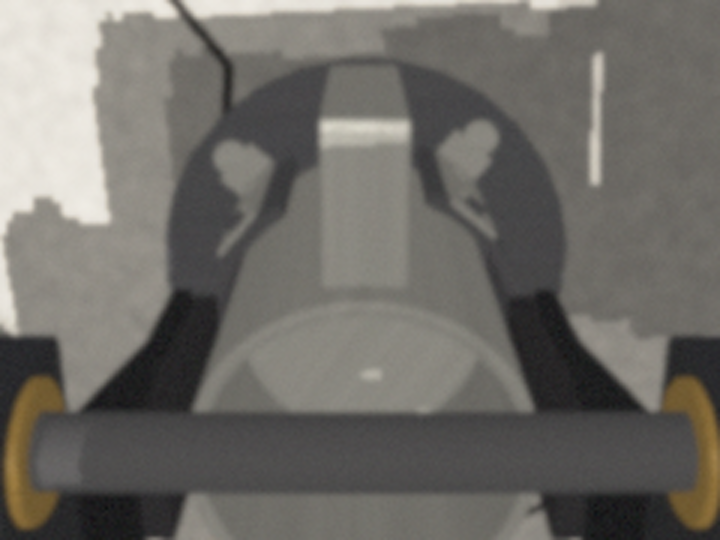

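View pics/s6c.png

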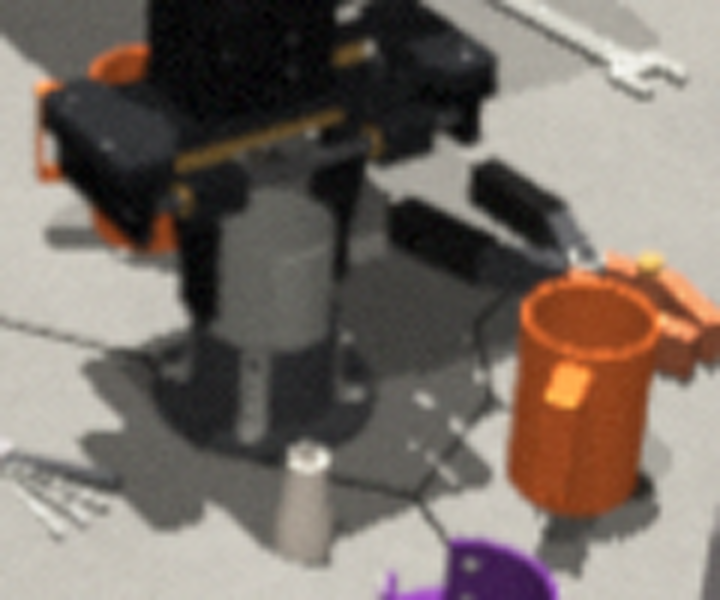

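```bash
python3 -m creep '[[[0,1,0],-0.05,0.3],[[0,1,0],0.05,0.3]]'
python3 go.py
```

```text
time: 7.1
position: [0.5182, 0.101, 0.0544]
tool_rot: [0.51, 0.49, -0.489, -0.51]
ft_force: [-6.0, 7.4, 33.4]
grip_width: 0.0576
7.1 pos [0.5182 0.101  0.0544] q [-0.0199  0.6628  1.8083  0.0016  0.6694 -1.5502] F [-5.9834  7.4437 33.3688] M [1.5876 1.0033 1.435 ] w 0.05760542837315004 jaw 1.5290292808295662
```

```bash
python3 -m creep '[[[0,1,0],0.05,0.3],[[0,0.5,0],-0.05,0.3]]'
python3 go.py
```

```text
time: 7.3
position: [0.5186, 0.1012, 0.0544]
tool_rot: [0.512, 0.489, -0.487, -0.512]
ft_force: [-8.3, 2.4, 40.7]
grip_width: 0.0581
7.3 pos [0.5186 0.1012 0.0544] q [-0.0201  0.6628  1.8085  0.0032  0.668  -1.5455] F [-8.2863  2.3619 40.7377] M [ 0.5085  1.268  -1.1475] w 0.05814235364315644 jaw 1.5228631499015857
```

```bash
python3 -m creep '[[[0,-1,0],0,0.3],[[0,-1,0],0,0.3],[[0,0,0],0,0.3],[[0,0,0],0,1],[[0,0,0],0,1],[[0,0,0],0,1],[[0,0,0],0,1]]'
python3 go.py
```

```text
time: 8.0
position: [0.5181, 0.0996, 0.0516]
tool_rot: [-0.511, -0.488, 0.489, 0.511]
ft_force: [0.1, 0.2, -0.5]
grip_width: 0.0817
8.0 pos [0.5181 0.0996 0.0516] q [-0.022   0.6682  1.8089 -0.0004  0.6654 -1.5467] F [ 0.0782  0.1774 -0.4962] M [-0.0024 -0.067  -0.0045] w 0.08173451267513969 jaw 1.5249942283739928
```

Released with no contact force. Retreat upward and inspect.

```bash
python3 -m creep '[[[0,0,0],0,1],[[0,-15,0],0,1],[[0,-30,0],0,1],[[0,-40,0],0,1],[[0,-40,0],0,1],[[0,-30,0],0,1],[[0,0,40],0,1],[[0,0,30],0,1]]'
python3 go.py
python3 - <<'E'
from ov import *
c=snap('wrist','w7');c=snap('scene','s7');c=snap('top','t7')
a=(.5185,.1005,3.08,.5185,.1005,.005,3.08)
draw('scene0',.5185,.1005,3.08,.5185,.1005,.022,-2.5,(290,170,360,240),8,'s0o',.8)
draw('s7',*a,(290,170,360,240),8,'s7o',.8)
draw('w7',*a,(200,200,360,320),5,'w7o')
E
```

```text
time: 8.8
position: [0.4475, 0.103, 0.2078]
tool_rot: [0.512, 0.489, -0.488, -0.511]
ft_force: [0.2, 0.2, -0.1]
grip_width: 0.0873
8.8 pos [0.4475 0.103  0.2078] q [-0.0179  0.3276  1.8522 -0.0001  0.9606 -1.5427] F [ 0.2185  0.223  -0.0974] M [0.0105 0.0597 0.0441] w 0.08728679813183246 jaw 1.5247959258308539
```

View pics/s7o.png

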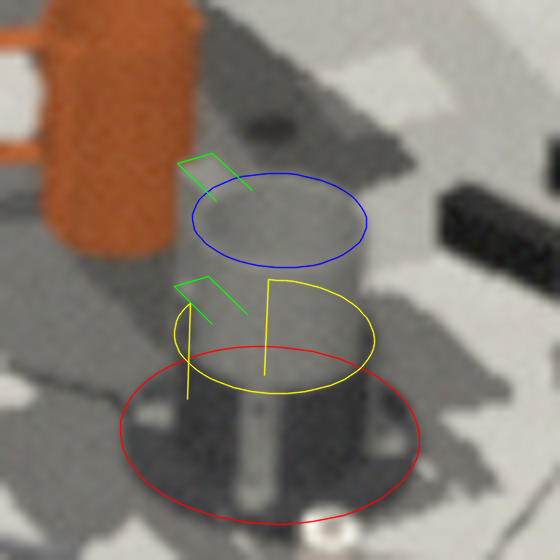

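View pics/w7o.png

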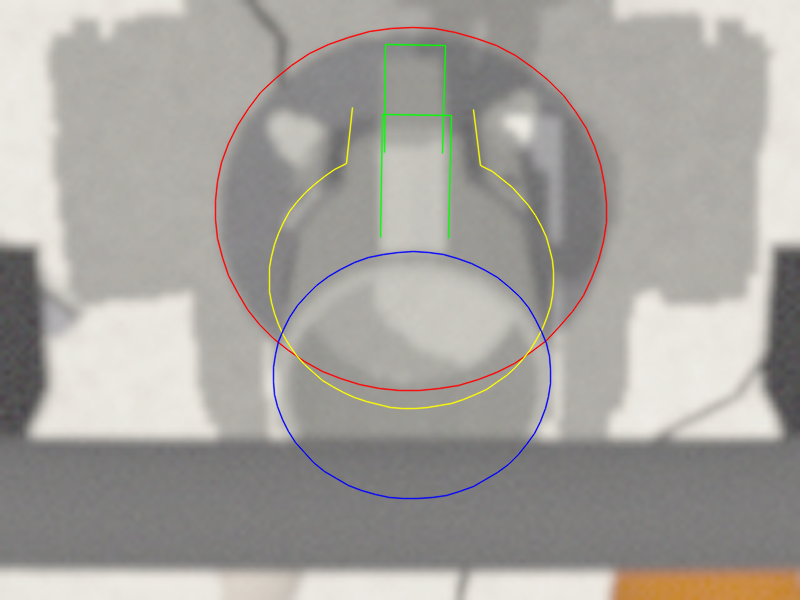

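View pics/s7.png

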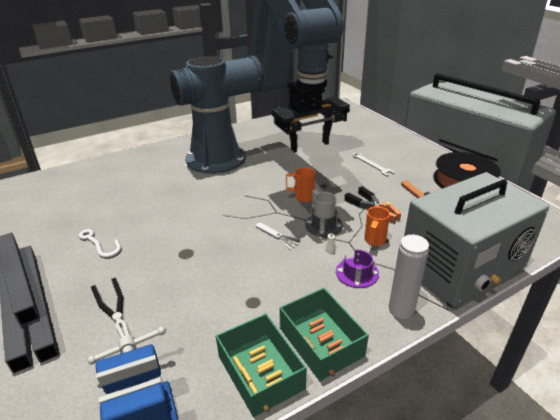

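View pics/w7.png

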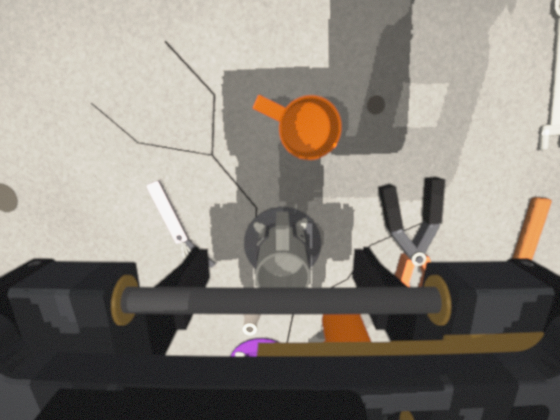

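```bash
python3 -c "
from h import *
print(robot.hand_in())"
```

```text
the job is handed in; nothing more can be done
None
```

I twisted the steel cup about 0.69 rad clockwise and pressed it down about 17 mm into the grey holder, working it with small turns on the way. I then opened the gripper, backed off and handed in at about 9 s. `hand_in` gives no verdict, so success is not confirmed.

- **Bottomed out:** the cup stalled at a TCP height of 0.0544 m. The force rose from 33 to 41 N with no further descent. The total travel of 17.2 mm is within the expected 15 to 19 mm, and too far for the handle to be resting on the rim.
- **Handle in the slot:** the final wrist picture shows the handle centred between the slot edges.
- **Let go:** contact forces were about 0 after release, and the gripper finished clear of the table at z = 0.21 m.
- **Bystanders:** the final scene and wrist pictures showed none of the other things visibly moved. I judged this by eye and did not measure it.

The camera overlays differed from the cup model by about 1 to 2 mm, which is within calibration. They support the "fully home" result, but the main evidence is the force stall.

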